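File a slide case in the graded rack

TASK

The slide case in the middle bay of the metal carrier has been read: file it in the wooden rack, fully home in the narrowest slot that will take it. Its thickness is not marked, so find the slot by trying, without forcing it, and lower it in rather than dropping it. Leave the other two cases standing in the carrier and do not disturb the red-lidded sample cups.

Things in the scene. Friction and masses are not known exactly. Their poses are not given: they have to be found in the camera images.
- rack: Fixed wooden filing rack, 94 (x) by 182 mm (y), on the left or right; origin at the centre of its underside. Five slots side by side along y, each 70 mm long along x with closed ends; widths from the +y end: 8, 15, 22, 29, 36 mm, 12 mm walls between. Slot floors 8 mm, wall tops 53 mm above the bench. Along both sides a rail at 86-100 mm height, 72 mm clear between the two.
- slot1 (a point): Centre of the floor of the rack's slot 1, 8 mm wide; axes as the rack's. A case enters a slot 4 mm wider than itself and stops on the wall tops of a narrower one. The side rails leave no room for fingers on a case's narrow edges: it goes in held by its broad faces, fingertips above the wall tops.
- slot2 (a point): Centre of the floor of the rack's slot 2, 15 mm wide; axes as the rack's.
- slot3 (a point): Centre of the floor of the rack's slot 3, 22 mm wide; axes as the rack's.
- slot4 (a point): Centre of the floor of the rack's slot 4, 29 mm wide; axes as the rack's.
- slot5 (a point): Centre of the floor of the rack's slot 5, 36 mm wide; axes as the rack's.
- carrier: Fixed aluminium carrier, 90 (x) by 111 mm (y); origin at the centre of its underside. Three bays along y at -36, 0, +36 mm, a case standing in each on the 6 mm floor, tops at 96 mm. Dividers 3 mm thick, 40 mm along x, 96 mm high, 33 mm between: no room for a finger beside the faces, so a case is lifted out by its two narrow edges, which stand out 12 mm past the dividers.
- bay_mid (a point): Centre of the floor of the carrier's middle bay, 6 mm above the bench. The bench between carrier and rack is clear between the cups, with room to stand a case down and take it again another way.
- case_a: A closed grey plastic slide case, 64 mm wide (x), 90 mm tall (z), hard flat sides, blank label; origin at the centre of its underside, y through its thickness. The three cases are alike but 11, 18 and 25 mm thick (70 to 270 g): which is which is not marked, and they change bays from run to run. It stands by itself on the bench.
- case_b: As case_a, of another thickness.
- case_c: As case_a, of another thickness.
- cup1: Closed sample cup with a red screw lid, 62 mm across the lid, 71 mm tall, about 60 g, loose; origin at the centre of its underside. Not to be disturbed.
- cup2: Closed sample cup with a red screw lid, 62 mm across the lid, 71 mm tall, about 60 g, loose; origin at the centre of its underside. Not to be disturbed.
- cup3: Closed sample cup with a red screw lid, 62 mm across the lid, 71 mm tall, about 60 g, loose; origin at the centre of its underside. Not to be disturbed.
- cup4: Closed sample cup with a red screw lid, 62 mm across the lid, 71 mm tall, about 60 g, loose; origin at the centre of its underside. Not to be disturbed.
- cup5: Closed sample cup with a red screw lid, 62 mm across the lid, 71 mm tall, about 60 g, loose; origin at the centre of its underside. Not to be disturbed.
Mind the look-alikes: they are no part of the job. Leave any orange look-alike of the case_a alone.

How it is judged:
At the end, for the whole second after the job is handed in: The case from the middle bay stands at rest in the narrowest slot that takes it: underside within 5 mm of the slot floor and 7 mm of its centre, upright within 0.12 rad. The other two cases are still in their bays (moved under 20 mm, leaning under 0.2 rad) (((horizontal distance between case_a and slot3 below 0.007 m and z of case_a in the frame of rack below 0.013 m and angle between case_a's own z axis and vertical below 0.12 rad and linear speed of case_a below 0.02 m/s and distance of each of case_b, case_c from where it was at the start of the episode below 0.02 m and angle between each of case_b, case_c's own z axis and vertical below 0.2 rad and horizontal distance between each of case_b, case_c and bay_mid above 0.02 m) or (horizontal distance between case_b and slot4 below 0.007 m and z of case_b in the frame of rack below 0.013 m and angle between case_b's own z axis and vertical below 0.12 rad and linear speed of case_b below 0.02 m/s and distance of each of case_a, case_c from where it was at the start of the episode below 0.02 m and angle between each of case_a, case_c's own z axis and vertical below 0.2 rad and horizontal distance between each of case_a, case_c and bay_mid above 0.02 m) or (horizontal distance between case_c and slot2 below 0.007 m and z of case_c in the frame of rack below 0.013 m and angle between case_c's own z axis and vertical below 0.12 rad and linear speed of case_c below 0.02 m/s and distance of each of case_a, case_b from where it was at the start of the episode below 0.02 m and angle between each of case_a, case_b's own z axis and vertical below 0.2 rad and horizontal distance between each of case_a, case_b and bay_mid above 0.02 m))); the robot touches nothing.
It fails at once if a case forced or slammed onto the rack, with a peak over 120 N (contact force between any of case_a, case_b, case_c and rack above 120 N).
It fails at once if a case dropped into a slot (falling faster than 0.35 m/s below the tops of the walls) ((horizontal distance between case_a and rack below 0.1 m and z of case_a in the frame of rack below 0.05 m and linear speed of case_a above 0.35 m/s) or (horizontal distance between case_b and rack below 0.1 m and z of case_b in the frame of rack below 0.05 m and linear speed of case_b above 0.35 m/s) or (horizontal distance between case_c and rack below 0.1 m and z of case_c in the frame of rack below 0.05 m and linear speed of case_c above 0.35 m/s)).
It fails at once if a sample cup shifted more than 40 mm or tipped over (distance of any of cup1, cup2, cup3, cup4, cup5 from where it was at the start of the episode above 0.04 m or angle between any of cup1, cup2, cup3, cup4, cup5's own z axis and vertical above 0.5 rad).
It also fails if it takes over 69 s, if anything falls off the work surface, if the arm or the gripper's body presses on something with over 40 N, if the wrist force passes 120 N, or if a joint passes its speed limit or range.

ROBOT

A 6-joint arm with a two-finger parallel gripper is mounted at the origin on the work surface. World frame = base frame: x ahead of the robot, y to its left, z up, the work surface at z = 0. Lengths are in m, angles in rad, forces in N, time in s.
With the tool pointing down it reaches from about 0.25 to 0.725 m from the base axis. Payload 9.7 kg.
Tool frame: the origin (TCP) lies at the very end of the fingers, on their centre line; the grasp point (between the pads) lies 19 mm behind it; z points along the fingers, y is the line along which they close (so a half turn about z gives the same grasp; the last joint's range is limited). The gripper opens to 85 mm and grips with 20 to 120 N. Pads are 22 mm wide; open, the fingers measure 114 mm over their backs; the gripper's body (76 mm by 85 mm) begins 54 mm behind the grasp point. The pads swing forward as they close: fully open they stand 13 mm farther back than shut.
Start: joints at [-1.348, 0.087, 0.176, 1.66, 0, 1.571], TCP at [0.122, -0.536, 0.231] pointing down, gripper open.
Joint ranges: [-3.13, 3.13], [-0.85, 1.81], [-1.15, 1.24], [-2.2, 2.28], [-1.44, 1.52], [-3.14, 3.14]. Speed limits (rad/s): [2.22, 2.22, 2.57, 3.14, 3.14, 3.14].

INTERFACE

Orientations are given as a unit quaternion [x, y, z, w].
In Python, from workcell import env gives the robot as it stands.
- The arm moves only by the tool jog_arm, never from a script. Its argument "motion" is a list of rows, each an object of numbers: "tx", "ty", "tz": the shift along the tool's x, y, z in mm; "ax", "ay", "az": the turn, a rotation vector about the tool's x, y, z in rad; "jaw": the closure, from 0 (fully open) to 1 (shut). In form: [{"tx": .., "ty": .., "tz": .., "ax": .., "ay": .., "az": .., "jaw": ..}, ...]. A call has 1 to 20 rows; each row is the pose to reach, as a shift and turn from the pose commanded when the call began, along the tool's axes at that moment; what a row does not reach only later rows make up. A row lasts 1/12 s, in which the tool goes at most 41.7 mm and 7.16 degrees, less where a joint would pass 70% of its speed; a pose out of reach is approached as far as the arm can. A call with a gripper value outside its range is refused whole. The fingers move at their own pace and stop on an object; the grip force is fixed at half the most. Time passes only in rows, so rows that repeat a pose let the fingers close. It gives the time, the measured TCP pose, the force, the opening and the grip force at its end, in the units of the state.
- env.get_state(): the state, without advancing time (a new reading comes with each control period).
- env.camera(name): name is "scene" or "top" or "wrist"; returns (picture, depth): 400x640x3 uint8, red, green, blue; 400x640 float32, m along the optical axis (not along the pixel's ray), 0 where there is no reading.
- env.camera_params(name): a dict with "K" (3x3 intrinsics, pixels), "rvec" (rotation vector, rad) and "tvec" (3), from world to camera coordinates, as OpenCV has them. Camera axes: x right, y down, z forward; pixel columns grow to the right and rows downward; lengths in m; the calibration is good to about 2 mm. A picture is of the moment at which its call begins: read the wrist's pose just before it. camera_params takes no time and is no camera call; for the wrist camera it gives the pose at the moment of the call.
- env.close_job(): hands the job in; it is judged then, once.
The state is a dict: "t": time; "qpos": joint angles; "joint_velocities": joint speeds; "joint_efforts": joint torques, N m; "tcp_pos": TCP position; "orientation": TCP orientation; "wrist_force": force on the tool from outside, world axes, zero at the start; "moment": the same for the moment, N m; "finger_gap": opening from 0.0 (shut) to 1.0 (fully open); "grip_force": force on a finger pad.
Only numpy, scipy, OpenCV 4.12 (cv2) and the standard library are available. Lean on these libraries where they do the work, as an engineer would, in place of code of your own. Each camera call takes 0.05 s, during which the arm holds its last target. There are 200 camera calls.

## Working session

There is one attempt and no reset: what is moved stays moved. The work goes in short steps, Python scripts to look and compute and a tool call to move; the robot and the scene stay as the last step left them, time stands still between calls to the robot, and variables do not carry over. Pictures are saved under pics/ and viewed, at most 10 in all, crops included, and the job is handed in when it is done.

Besides the shell and the picture viewer there is one more tool, called after "Request:" as a command line: name --argument value ..., lists and objects as JSON in quotes. jog_arm: Moves the arm, as the interface text tells. Its arguments: {"type":"object","properties":{"motion":{"type":"array"}},"required":["motion"]}

```bash
mkdir -p pics; cat > h.py <<'E'
import numpy as np, cv2
from workcell import env
def cam(n):
    p=env.camera_params(n); im,d=env.camera(n)
    R=cv2.Rodrigues(np.array(p["rvec"],float))[0]; return im,d,np.array(p["K"]),R,np.array(p["tvec"]).ravel()
def cloud(d,K,R,t):
    v,u=np.mgrid[:d.shape[0],:d.shape[1]]
    c=np.stack([(u-K[0,2])/K[0,0]*d,(v-K[1,2])/K[1,1]*d,d],-1)
    return (c-t)@R
def ray(u,v,z,K,R,t):
    r=R.T@np.array([(u-K[0,2])/K[0,0],(v-K[1,2])/K[1,1],1]); o=-R.T@t
    return o+r*(z-o[2])/r[2]
E
python3 - <<'E'
from h import *
for n in("top","scene"):
    im,d,K,R,t=cam(n); np.savez(f"{n}.npz",im=im,d=d,K=K,R=R,t=t)
    cv2.imwrite(f"pics/{n}0.png",im[...,::-1]); print(n,K,-R.T@t,R[2])
print(env.get_state())
E
```

```text
top [[421.85516813   0.         320.24521926]
 [  0.         421.85516813 198.91677272]
 [  0.           0.           1.        ]] [0.5155267  0.0109707  1.08704605] [ 0.05596801 -0.02258057 -0.99817719]
scene [[499.51049065   0.         320.80651483]
 [  0.         499.51049065 194.44967639]
 [  0.           0.           1.        ]] [1.53776021 0.04457595 0.86231121] [-0.76591179 -0.04610247 -0.64129064]
{'t': 0.1, 'qpos': array([-1.34800319e+00,  8.74398253e-02,  1.75219545e-01,  1.65982533e+00,
       -5.73218784e-05,  1.57080044e+00]), 'joint_velocities': array([ 3.63942338e-05, -5.33672306e-04,  1.78603439e-03, -6.01049855e-04,
        9.29428129e-05, -6.56820863e-05]), 'joint_efforts': array([-2.99588100e-04, -5.21562266e+01,  4.65652514e+01,  1.59917946e-02,
       -6.95755602e-05,  2.60460035e-05]), 'tcp_pos': array([ 0.12146227, -0.53620321,  0.23063804]), 'orientation': array([ 9.93801848e-01,  1.11164276e-01, -9.79238768e-05, -6.17585498e-04]), 'wrist_force': array([ 0.72582086,  0.48326133, -0.31745048]), 'moment': array([-0.01823662, -0.0197405 , -0.07159048]), 'grip_force': 0.0, 'finger_gap': 1.0021238008889175}
```

View pics/top0.png

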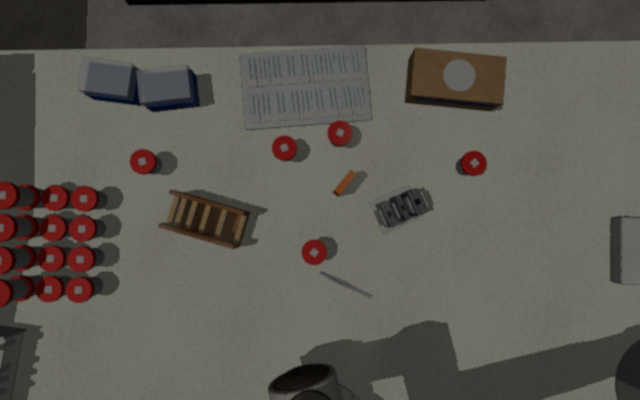

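View pics/scene0.png

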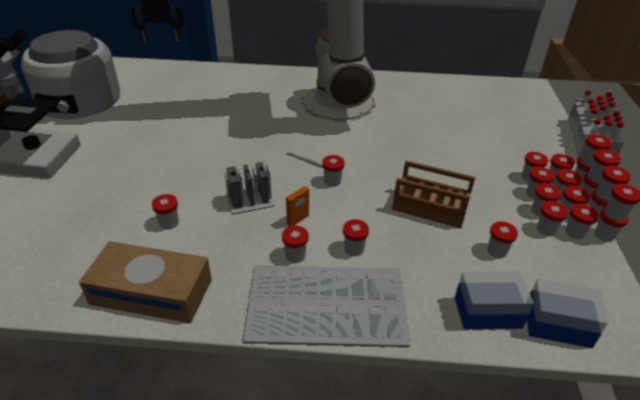

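Top view: rack at (207,219), carrier at (401,208), orange look-alike at (345,183), cups at (314,252), (284,148), (340,133), (474,163) and (143,161), a loose strip at (345,285). Candidates for the target are the three grey cases in the carrier, at about (384,214), (403,207) and (419,201), and the orange case at (345,183). The right one is the grey case in the middle bay. I'll check it in a close crop.

```bash
python3 - <<'E'
from h import *
D=np.load("top.npz"); im,d,K,R,t=[D[k] for k in("im","d","K","R","t")]
P=cloud(d,K,R,t); np.save("P.npy",P)
def crop(u0,v0,w,h,s): return cv2.resize(im[v0:v0+h,u0:u0+w],None,fx=s,fy=s,interpolation=cv2.INTER_CUBIC)
a=np.vstack([crop(150,180,110,75,5),crop(345,170,110,75,5)])
a=(255*(a/255.)**.6).astype(np.uint8)
a=cv2.resize(a,None,fx=.79,fy=.79); cv2.imwrite("pics/crop1.png",a[...,::-1]); print(a.shape)
hsv=cv2.cvtColor(im,cv2.COLOR_RGB2HSV)
red=((hsv[...,0]<6)|(hsv[...,0]>174))&(hsv[...,1]>150)&(hsv[...,2]>80)
n,l,st,c=cv2.connectedComponentsWithStats(red.astype(np.uint8))
for i in range(1,n):
    if st[i,4]>150: print("cup",c[i].round(),ray(*c[i],.071,K,R,t).round(3))
v,u=np.mgrid[:400,:640]
m0=(d>0)
def rect(name,m):
    xy=(P[m][:,:2]*1000).astype(np.float32); r=cv2.minAreaRect(xy); print(name,m.sum(),r)
box=lambda a,b,c,e:(u>a)&(u<b)&(v>c)&(v<e)&m0
rk=box(150,260,180,255)
rect("rack walls45-58",rk&(abs(P[...,2]-.053)<.006)); rect("rack rails",rk&(abs(P[...,2]-.1)<.007))
ck=box(360,440,175,240)
rect("carrier tops",ck&(P[...,2]>.088)); rect("carrier all",ck&(P[...,2]>.004))
rect("orange",box(325,365,165,200)&(P[...,2]>.02))
rect("strip",box(312,380,265,305)&(P[...,2]>.003))
print("bench z",np.median(P[box(200,300,260,300)][:,2]))
for nm,mm in(("rack",rk),("car",ck)): print(nm,np.histogram(P[mm][:,2],bins=np.arange(-.01,.12,.01)))
E
```

```text
(592, 434, 3)
cup [340. 133.] [ 0.733 -0.063  0.071]
cup [284. 148.] [0.699 0.072 0.071]
cup [142. 161.] [0.674 0.413 0.071]
cup [474. 163.] [ 0.651 -0.389  0.071]
cup [  7. 195.] [0.601 0.732 0.071]
cup [ 57. 198.] [0.59  0.615 0.071]
cup [ 83. 198.] [0.588 0.553 0.071]
cup [  6. 227.] [0.524 0.734 0.071]
cup [ 55. 228.] [0.518 0.619 0.071]
cup [ 82. 228.] [0.517 0.556 0.071]
cup [314. 252.] [0.446 0.006 0.071]
cup [  5. 260.] [0.447 0.735 0.071]
cup [ 53. 259.] [0.447 0.623 0.071]
cup [ 80. 259.] [0.445 0.56  0.071]
cup [ 51. 289.] [0.376 0.626 0.071]
cup [ 78. 289.] [0.374 0.564 0.071]
cup [  3. 293.] [0.37  0.737 0.071]
rack walls45-58 1122 ((535.8978271484375, 265.8407287597656), (184.51223754882812, 90.63580322265625), 70.16516876220703)
rack rails 686 ((532.6815795898438, 267.5085754394531), (183.19960021972656, 92.21615600585938), 72.15615844726562)
carrier tops 776 ((547.63232421875, -207.06906127929688), (64.33367919921875, 111.76610565185547), 21.317445755004883)
carrier all 1657 ((548.9501953125, -217.68988037109375), (200.02810668945312, 161.76876831054688), 86.34554290771484)
orange 220 ((611.9351196289062, -71.96559143066406), (17.832958221435547, 64.24684143066406), 49.8308219909668)
strip 292 ((355.2768249511719, -73.30805969238281), (168.11279296875, 95.95380401611328), 88.48304748535156)
bench z -0.0006787597384991398
rack (array([2980, 2475,  199,  158,  187,  312,  954,   15,   15,   31,  507,
        196]), array([-0.01,  0.  ,  0.01,  0.02,  0.03,  0.04,  0.05,  0.06,  0.07,
        0.08,  0.09,  0.1 ,  0.11]))
car (array([2006, 1728,   39,   27,   34,   56,   78,   90,   91,  131,  750,
          4]), array([-0.01,  0.  ,  0.01,  0.02,  0.03,  0.04,  0.05,  0.06,  0.07,
        0.08,  0.09,  0.1 ,  0.11]))
```

View pics/crop1.png

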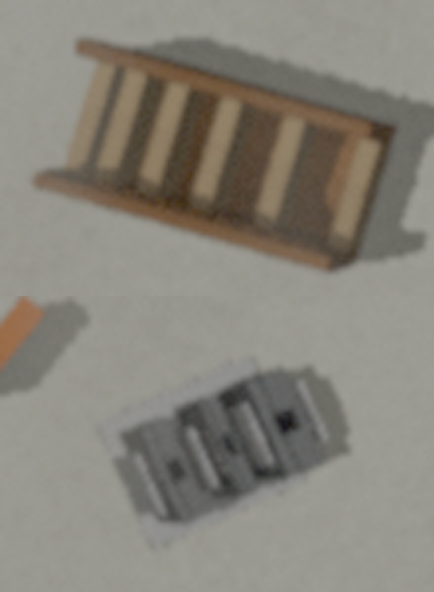

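The crop shows the rack with its narrow slot at the left (+y) end. The carrier below it holds three grey cases, and the middle one is at crop (230,445), which is top-view (403,208). The orange case is clearly separate. Next I'll compute the approach.

```bash
cat >> h.py <<'E'
from scipy.spatial.transform import Rotation as Ro
def go(x,y,z,yaw_y,s=None):
    "shift (mm) and turn in tool axes to reach TCP xyz with tool pointing down, tool y at yaw_y deg (mod 180)"
    s=s or env.get_state(); R0=Ro.from_quat(s["orientation"]); c=R0.as_matrix()
    cur=np.degrees(np.arctan2(c[1,1],c[0,1])); dy=(yaw_y-cur+90)%180-90
    a=np.radians(cur+dy); Y=np.array([np.cos(a),np.sin(a),0]); Z=np.array([0,0,-1.]); X=np.cross(Y,Z)
    rv=(R0.inv()*Ro.from_matrix(np.c_[X,Y,Z])).as_rotvec()
    print("shift mm",(c.T@(np.array([x,y,z])-s["tcp_pos"])*1000).round(1),"rot",rv.round(3),"q6 now",s["qpos"][5].round(2),"turn deg",round(dy,1))
E
python3 - <<'E'
from h import *
s=env.get_state(); p=env.camera_params("wrist"); R=cv2.Rodrigues(np.array(p["rvec"]))[0]; t=np.array(p["tvec"]).ravel()
c=Ro.from_quat(s["orientation"]).as_matrix()
print("cam in tool",c.T@(-R.T@t-s["tcp_pos"]), "axes",(c.T@R.T).round(3)); print(p["K"])
go(.548,-.207,.26,21.3)
P=np.load("P.npy")
E
```

```text
cam in tool [ 0.07328336  0.00029424 -0.14384642] axes [[-0.001 -0.958 -0.285]
 [ 1.    -0.001  0.001]
 [-0.002 -0.285  0.958]]
[[290.95858177   0.         317.76623888]
 [  0.         290.95858177 197.32187097]
 [  0.           0.           1.        ]]
shift mm [ 488.7 -226.9  -29.1] rot [-1.000e-03  1.000e-03  1.422e+00] q6 now 1.57 turn deg -81.5
```

Request:
jog_arm --motion '[{"tx": 489, "ty": -227, "tz": -29, "az": -1.719, "jaw": 0}, {"tx": 489, "ty": -227, "tz": -29, "az": -1.719, "jaw": 0}, {"tx": 489, "ty": -227, "tz": -29, "az": -1.719, "jaw": 0}, {"tx": 489, "ty": -227, "tz": -29, "az": -1.719, "jaw": 0}, {"tx": 489, "ty": -227, "tz": -29, "az": -1.719, "jaw": 0}, {"tx": 489, "ty": -227, "tz": -29, "az": -1.719, "jaw": 0}, {"tx": 489, "ty": -227, "tz": -29, "az": -1.719, "jaw": 0}, {"tx": 489, "ty": -227, "tz": -29, "az": -1.719, "jaw": 0}, {"tx": 489, "ty": -227, "tz": -29, "az": -1.719, "jaw": 0}, {"tx": 489, "ty": -227, "tz": -29, "az": -1.719, "jaw": 0}, {"tx": 489, "ty": -227, "tz": -29, "az": -1.719, "jaw": 0}, {"tx": 489, "ty": -227, "tz": -29, "az": -1.719, "jaw": 0}, {"tx": 489, "ty": -227, "tz": -29, "az": -1.719, "jaw": 0}, {"tx": 489, "ty": -227, "tz": -29, "az": -1.719, "jaw": 0}, {"tx": 489, "ty": -227, "tz": -29, "az": -1.719, "jaw": 0}, {"tx": 489, "ty": -227, "tz": -29, "az": -1.719, "jaw": 0}, {"tx": 489, "ty": -227, "tz": -29, "az": -1.719, "jaw": 0}]'

```text
invalid input
```

```bash
python3 - <<'E'
from h import *
s=env.get_state(); print(s["tcp_pos"],s["qpos"],s["t"])
im,d,K,R,t=cam("wrist"); np.savez("w1.npz",im=im,d=d,K=K,R=R,t=t)
P=cloud(d,K,R,t)
m=(d>0)&(P[...,2]>.088)&(P[...,2]<.105)&(np.hypot(P[...,0]-.548,P[...,1]+.207)<.085)
print(m.sum(),cv2.minAreaRect((P[m][:,:2]*1000).astype(np.float32)))
a=np.radians(21.3); q=(P[...,:2]-[.548,-.207])*1000
cx=q[...,0]*np.cos(a)+q[...,1]*np.sin(a); cy=-q[...,0]*np.sin(a)+q[...,1]*np.cos(a)
# cases: parts with |cx|>21 (beyond dividers)
k=m&(abs(cx)>23); print("cy hist",np.histogram(cy[k],bins=np.arange(-66,66,3)))
mid=m&(abs(cy)<16); 
if mid.sum(): print("mid cx",np.percentile(cx[mid],[.5,99.5]))
cv2.imwrite("pics/w1.png",(255*(im/255.)**.6).astype(np.uint8)[...,::-1])
E
```

```text
[ 0.12146227 -0.53620321  0.23063804] [-1.34800319e+00  8.74398253e-02  1.75219545e-01  1.65982533e+00
 -5.73218784e-05  1.57080044e+00] 0.1
0 ((0.0, 0.0), (0.0, 0.0), 0.0)
cy hist (array([0, 0, 0, 0, 0, 0, 0, 0, 0, 0, 0, 0, 0, 0, 0, 0, 0, 0, 0, 0, 0, 0,
       0, 0, 0, 0, 0, 0, 0, 0, 0, 0, 0, 0, 0, 0, 0, 0, 0, 0, 0, 0, 0]), array([-66, -63, -60, -57, -54, -51, -48, -45, -42, -39, -36, -33, -30,
       -27, -24, -21, -18, -15, -12,  -9,  -6,  -3,   0,   3,   6,   9,
        12,  15,  18,  21,  24,  27,  30,  33,  36,  39,  42,  45,  48,
        51,  54,  57,  60,  63]))
```

View pics/w1.png

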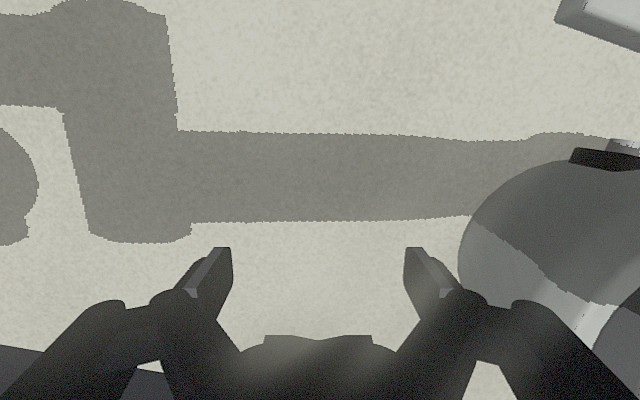

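The move was refused, so the arm is still at its start pose. The picture shows only bare bench, with the fingers at (205,285) and (430,285). I'll resend with all keys filled in.

Request:
jog_arm --motion '[{"tx": 489, "ty": -227, "tz": -29, "ax": 0, "ay": 0, "az": -1.719, "jaw": 0}, {"tx": 489, "ty": -227, "tz": -29, "ax": 0, "ay": 0, "az": -1.719, "jaw": 0}, {"tx": 489, "ty": -227, "tz": -29, "ax": 0, "ay": 0, "az": -1.719, "jaw": 0}, {"tx": 489, "ty": -227, "tz": -29, "ax": 0, "ay": 0, "az": -1.719, "jaw": 0}, {"tx": 489, "ty": -227, "tz": -29, "ax": 0, "ay": 0, "az": -1.719, "jaw": 0}, {"tx": 489, "ty": -227, "tz": -29, "ax": 0, "ay": 0, "az": -1.719, "jaw": 0}, {"tx": 489, "ty": -227, "tz": -29, "ax": 0, "ay": 0, "az": -1.719, "jaw": 0}, {"tx": 489, "ty": -227, "tz": -29, "ax": 0, "ay": 0, "az": -1.719, "jaw": 0}, {"tx": 489, "ty": -227, "tz": -29, "ax": 0, "ay": 0, "az": -1.719, "jaw": 0}, {"tx": 489, "ty": -227, "tz": -29, "ax": 0, "ay": 0, "az": -1.719, "jaw": 0}, {"tx": 489, "ty": -227, "tz": -29, "ax": 0, "ay": 0, "az": -1.719, "jaw": 0}, {"tx": 489, "ty": -227, "tz": -29, "ax": 0, "ay": 0, "az": -1.719, "jaw": 0}, {"tx": 489, "ty": -227, "tz": -29, "ax": 0, "ay": 0, "az": -1.719, "jaw": 0}, {"tx": 489, "ty": -227, "tz": -29, "ax": 0, "ay": 0, "az": -1.719, "jaw": 0}, {"tx": 489, "ty": -227, "tz": -29, "ax": 0, "ay": 0, "az": -1.719, "jaw": 0}, {"tx": 489, "ty": -227, "tz": -29, "ax": 0, "ay": 0, "az": -1.719, "jaw": 0}, {"tx": 489, "ty": -227, "tz": -29, "ax": 0, "ay": 0, "az": -1.719, "jaw": 0}]'

```text
t: 1.57
tcp_pos: [0.5476, -0.2076, 0.2603]
orientation: [0.566, 0.824, -0.0, -0.0]
wrist_force: [-0.8, 0.5, -0.5]
finger_gap: 0.997
grip_force: 0.0
```

```bash
python3 - <<'E'
from h import *
s=env.get_state(); print(s["tcp_pos"],s["qpos"],s["t"])
im,d,K,R,t=cam("wrist"); np.savez("w1.npz",im=im,d=d,K=K,R=R,t=t)
P=cloud(d,K,R,t)
m=(d>0)&(P[...,2]>.088)&(P[...,2]<.105)&(np.hypot(P[...,0]-.548,P[...,1]+.207)<.085)
print(m.sum(),cv2.minAreaRect((P[m][:,:2]*1000).astype(np.float32)))
a=np.radians(21.3); q=(P[...,:2]-[.548,-.207])*1000
cx=q[...,0]*np.cos(a)+q[...,1]*np.sin(a); cy=-q[...,0]*np.sin(a)+q[...,1]*np.cos(a)
k=m&(abs(cx)>23); h,b=np.histogram(cy[k],bins=np.arange(-66,66,2))
for x,n in zip(b,h):
    if n>2: print(int(x),n,end="; ")
mid=m&(abs(cy)<14)&(abs(cy)>0); print("mid cx",np.percentile(cx[mid],[1,50,99]),"z",np.median(P[mid][:,2]))
cv2.imwrite("pics/w1b.png",(255*(im/255.)**.6).astype(np.uint8)[...,::-1])
E
```

```text
[ 0.54761268 -0.20756169  0.26032589] [-3.62212766e-01  1.89197671e-01  3.46688997e-01  1.72851301e+00
 -1.77660665e-04  8.41713767e-01] 1.5667
3709 ((547.3368530273438, -206.8874969482422), (64.29206848144531, 111.51517486572266), 21.755037307739258)
-48 20; -46 29; -44 22; -42 30; -40 28; -38 23; -36 28; -34 32; -32 28; -30 26; -28 32; -26 33; -24 40; -4 21; -2 32; 0 28; 2 30; 4 31; 6 35; 8 3; 28 24; 30 31; 32 29; 34 33; 36 30; 38 32; 40 35; 42 36; 44 40; 46 15; mid cx [-31.17349203   0.11644076  31.29655649] z 0.0972585205145615
```

View pics/w1b.png

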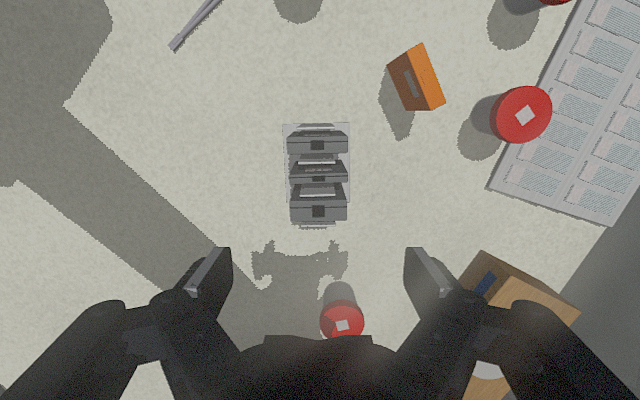

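The wrist view shows the carrier at (318,178) with the middle case at (317,175). That case spans about 11–12 mm, against about 19 and 25 mm for its neighbours. So slot 2 (15 mm) is expected to be the narrowest that takes it, to be confirmed by grip gap and by feel.

```bash
python3 - <<'E'
from h import *
go(.547,-.2055,.055,21.5)
E
```

```text
shift mm [  2.3   0.3 205.5] rot [-0.     0.    -0.008] q6 now 0.84 turn deg 0.5
```

Request:
jog_arm --motion '[{"tx": 2, "ty": 0, "tz": 40, "ax": 0, "ay": 0, "az": -0.008, "jaw": 0}, {"tx": 2, "ty": 0, "tz": 80, "ax": 0, "ay": 0, "az": -0.008, "jaw": 0}, {"tx": 2, "ty": 0, "tz": 110, "ax": 0, "ay": 0, "az": -0.008, "jaw": 0}, {"tx": 2, "ty": 0, "tz": 135, "ax": 0, "ay": 0, "az": -0.008, "jaw": 0}, {"tx": 2, "ty": 0, "tz": 155, "ax": 0, "ay": 0, "az": -0.008, "jaw": 0}, {"tx": 2, "ty": 0, "tz": 175, "ax": 0, "ay": 0, "az": -0.008, "jaw": 0}, {"tx": 2, "ty": 0, "tz": 192, "ax": 0, "ay": 0, "az": -0.008, "jaw": 0}, {"tx": 2, "ty": 0, "tz": 205, "ax": 0, "ay": 0, "az": -0.008, "jaw": 0}, {"tx": 2, "ty": 0, "tz": 205, "ax": 0, "ay": 0, "az": -0.008, "jaw": 0.1}, {"tx": 2, "ty": 0, "tz": 205, "ax": 0, "ay": 0, "az": -0.008, "jaw": 0.2}, {"tx": 2, "ty": 0, "tz": 205, "ax": 0, "ay": 0, "az": -0.008, "jaw": 0.3}, {"tx": 2, "ty": 0, "tz": 205, "ax": 0, "ay": 0, "az": -0.008, "jaw": 0.5}, {"tx": 2, "ty": 0, "tz": 205, "ax": 0, "ay": 0, "az": -0.008, "jaw": 0.5}, {"tx": 2, "ty": 0, "tz": 205, "ax": 0, "ay": 0, "az": -0.008, "jaw": 0.5}, {"tx": 2, "ty": 0, "tz": 205, "ax": 0, "ay": 0, "az": -0.008, "jaw": 0.5}, {"tx": 2, "ty": 0, "tz": 205, "ax": 0, "ay": 0, "az": -0.008, "jaw": 0.5}]'

```text
t: 2.95
tcp_pos: [0.5481, -0.2054, 0.0565]
orientation: [0.561, 0.828, 0.0, 0.001]
wrist_force: [-0.9, -0.9, 6.7]
finger_gap: 0.739
grip_force: 66.2
```

Request:
jog_arm --motion '[{"tx": 0, "ty": 0, "tz": -8, "ax": 0, "ay": 0, "az": 0, "jaw": 0.5}, {"tx": 0, "ty": 0, "tz": -20, "ax": 0, "ay": 0, "az": 0, "jaw": 0.5}, {"tx": 0, "ty": 0, "tz": -35, "ax": 0, "ay": 0, "az": 0, "jaw": 0.5}, {"tx": 0, "ty": 0, "tz": -55, "ax": 0, "ay": 0, "az": 0, "jaw": 0.5}, {"tx": 0, "ty": 0, "tz": -75, "ax": 0, "ay": 0, "az": 0, "jaw": 0.5}, {"tx": 0, "ty": 0, "tz": -95, "ax": 0, "ay": 0, "az": 0, "jaw": 0.5}, {"tx": 0, "ty": 0, "tz": -115, "ax": 0, "ay": 0, "az": 0, "jaw": 0.5}, {"tx": 0, "ty": 0, "tz": -135, "ax": 0, "ay": 0, "az": 0, "jaw": 0.5}, {"tx": 0, "ty": 0, "tz": -150, "ax": 0, "ay": 0, "az": 0, "jaw": 0.5}, {"tx": 0, "ty": 0, "tz": -150, "ax": 0, "ay": 0, "az": 0, "jaw": 0.5}]'

```text
t: 3.78
tcp_pos: [0.5486, -0.2054, 0.2098]
orientation: [0.561, 0.828, 0.001, 0.003]
wrist_force: [-0.5, -0.8, -0.6]
finger_gap: 0.735
grip_force: 65.9
```

```bash
python3 - <<'E'
from h import *
s=env.get_state(); print(s["finger_gap"],s["grip_force"],s["wrist_force"],s["tcp_pos"])
go(.56,.07,s["tcp_pos"][2],-18)
E
```

```text
0.7348368136835536 65.86687088012695 [-0.53031059 -0.79946335 -0.5785099 ] [ 0.54855085 -0.20537292  0.20977231]
shift mm [251.6 112.5  -0.4] rot [0.005 0.002 0.693] q6 now 0.83 turn deg -39.7
```

Request:
jog_arm --motion '[{"tx": 32, "ty": 14, "tz": 0, "ax": 0, "ay": 0, "az": 0.09, "jaw": 0.5}, {"tx": 64, "ty": 29, "tz": 0, "ax": 0, "ay": 0, "az": 0.18, "jaw": 0.5}, {"tx": 96, "ty": 43, "tz": 0, "ax": 0, "ay": 0, "az": 0.27, "jaw": 0.5}, {"tx": 128, "ty": 57, "tz": 0, "ax": 0, "ay": 0, "az": 0.36, "jaw": 0.5}, {"tx": 160, "ty": 72, "tz": 0, "ax": 0, "ay": 0, "az": 0.45, "jaw": 0.5}, {"tx": 192, "ty": 86, "tz": 0, "ax": 0, "ay": 0, "az": 0.54, "jaw": 0.5}, {"tx": 224, "ty": 100, "tz": 0, "ax": 0, "ay": 0, "az": 0.63, "jaw": 0.5}, {"tx": 252, "ty": 112, "tz": 0, "ax": 0.005, "ay": 0.002, "az": 0.693, "jaw": 0.5}, {"tx": 252, "ty": 112, "tz": 30, "ax": 0.005, "ay": 0.002, "az": 0.693, "jaw": 0.5}, {"tx": 252, "ty": 112, "tz": 60, "ax": 0.005, "ay": 0.002, "az": 0.693, "jaw": 0.5}, {"tx": 252, "ty": 112, "tz": 90, "ax": 0.005, "ay": 0.002, "az": 0.693, "jaw": 0.5}, {"tx": 252, "ty": 112, "tz": 115, "ax": 0.005, "ay": 0.002, "az": 0.693, "jaw": 0.5}, {"tx": 252, "ty": 112, "tz": 133, "ax": 0.005, "ay": 0.002, "az": 0.693, "jaw": 0.5}, {"tx": 252, "ty": 112, "tz": 145, "ax": 0.005, "ay": 0.002, "az": 0.693, "jaw": 0.5}, {"tx": 252, "ty": 112, "tz": 148, "ax": 0.005, "ay": 0.002, "az": 0.693, "jaw": 0.5}, {"tx": 252, "ty": 112, "tz": 148, "ax": 0.005, "ay": 0.002, "az": 0.693, "jaw": 0.5}]'

```text
t: 5.12
tcp_pos: [0.5579, 0.0704, 0.0567]
orientation: [0.809, 0.588, -0.002, -0.002]
wrist_force: [0.1, 0.2, -2.1]
finger_gap: 0.737
grip_force: 66.1
```

Request:
jog_arm --motion '[{"tx": 0, "ty": 0, "tz": 3, "ax": 0, "ay": 0, "az": 0, "jaw": 0.5}, {"tx": 0, "ty": 0, "tz": 4.5, "ax": 0, "ay": 0, "az": 0, "jaw": 0.5}, {"tx": 0, "ty": 0, "tz": 5.5, "ax": 0, "ay": 0, "az": 0, "jaw": 0.5}, {"tx": 0, "ty": 0, "tz": 6, "ax": 0, "ay": 0, "az": 0, "jaw": 0.5}, {"tx": 0, "ty": 0, "tz": 6, "ax": 0, "ay": 0, "az": 0, "jaw": 0.5}]'

```text
t: 5.53
tcp_pos: [0.5585, 0.0705, 0.0516]
orientation: [0.809, 0.588, -0.001, -0.002]
wrist_force: [-0.1, -1.2, -1.4]
finger_gap: 0.742
grip_force: 66.1
```

Request:
jog_arm --motion '[{"tx": 0, "ty": 0, "tz": 0.7, "ax": 0, "ay": 0, "az": 0, "jaw": 0.5}, {"tx": 0, "ty": 0, "tz": 1.4, "ax": 0, "ay": 0, "az": 0, "jaw": 0.5}, {"tx": 0, "ty": 0, "tz": 1.4, "ax": 0, "ay": 0, "az": 0, "jaw": 0.5}]'

```text
t: 5.78
tcp_pos: [0.5586, 0.0705, 0.0507]
orientation: [0.809, 0.588, -0.001, -0.002]
wrist_force: [-1.6, -0.3, 5.0]
finger_gap: 0.74
grip_force: 66.6
```

Request:
jog_arm --motion '[{"tx": 0, "ty": 0, "tz": 0, "ax": 0, "ay": 0, "az": 0, "jaw": 0.24}, {"tx": 0, "ty": 0, "tz": 0, "ax": 0, "ay": 0, "az": 0, "jaw": 0.15}, {"tx": 0, "ty": 0, "tz": 0, "ax": 0, "ay": 0, "az": 0, "jaw": 0}, {"tx": 0, "ty": 0, "tz": 0, "ax": 0, "ay": 0, "az": 0, "jaw": 0}, {"tx": 0, "ty": 0, "tz": -10, "ax": 0, "ay": 0, "az": 0, "jaw": 0}, {"tx": 0, "ty": 0, "tz": -30, "ax": 0, "ay": 0, "az": 0, "jaw": 0}, {"tx": 0, "ty": 0, "tz": -60, "ax": 0, "ay": 0, "az": 0, "jaw": 0}, {"tx": 0, "ty": 0, "tz": -100, "ax": 0, "ay": 0, "az": -0.05, "jaw": 0}, {"tx": 0, "ty": 0, "tz": -140, "ax": 0, "ay": 0, "az": -0.17, "jaw": 0}, {"tx": 0, "ty": 0, "tz": -175, "ax": 0, "ay": 0, "az": -0.295, "jaw": 0}, {"tx": 0, "ty": 0, "tz": -205, "ax": 0, "ay": 0, "az": -0.42, "jaw": 0}, {"tx": 0, "ty": 0, "tz": -209, "ax": 0, "ay": 0, "az": -0.545, "jaw": 0}, {"tx": 0, "ty": 0, "tz": -209, "ax": 0, "ay": 0, "az": -0.67, "jaw": 0}, {"tx": 0, "ty": 0, "tz": -209, "ax": 0, "ay": 0, "az": -0.795, "jaw": 0}]'

```text
t: 6.95
tcp_pos: [0.5597, 0.0701, 0.2606]
orientation: [0.516, 0.857, 0.0, -0.002]
wrist_force: [0.6, -0.2, -0.5]
finger_gap: 0.998
grip_force: 0.0
```

Request:
jog_arm --motion '[{"tx": 0, "ty": 0, "tz": 0, "ax": 0, "ay": 0, "az": -0.125, "jaw": 0}, {"tx": 0, "ty": 0, "tz": 0, "ax": 0, "ay": 0, "az": -0.25, "jaw": 0}, {"tx": 0, "ty": 0, "tz": 0, "ax": 0, "ay": 0, "az": -0.375, "jaw": 0}, {"tx": 0, "ty": 0, "tz": 0, "ax": 0, "ay": 0, "az": -0.5, "jaw": 0}, {"tx": 0, "ty": 0, "tz": 0, "ax": 0, "ay": 0, "az": -0.625, "jaw": 0}, {"tx": 0, "ty": 0, "tz": 0, "ax": 0, "ay": 0, "az": -0.75, "jaw": 0}, {"tx": 0, "ty": 0, "tz": 0, "ax": 0, "ay": 0, "az": -0.775, "jaw": 0}, {"tx": 0, "ty": 0, "tz": 0, "ax": 0, "ay": 0, "az": -0.775, "jaw": 0}]'

```text
t: 7.62
tcp_pos: [0.5593, 0.0701, 0.2596]
orientation: [0.156, 0.988, 0.001, -0.002]
wrist_force: [0.5, 0.9, 0.1]
finger_gap: 1.001
grip_force: 0.0
```

```bash
cat >> h.py <<'E'
def wr(lo,hi,x,y,r,name=None):
    im,d,K,R,t=cam("wrist")
    if name: np.savez(name,im=im,d=d,K=K,R=R,t=t)
    P=cloud(d,K,R,t); m=(d>0)&(P[...,2]>lo)&(P[...,2]<hi)&(np.hypot(P[...,0]-x,P[...,1]-y)<r)
    print(m.sum(),cv2.minAreaRect((P[m][:,:2]*1000).astype(np.float32)),np.median(P[m][:,2])); return P,m,im
E
python3 - <<'E'
from h import *
s=env.get_state(); print(s["tcp_pos"],s["qpos"],s["t"],s["orientation"])
P,m,im=wr(.08,.1,.5585,.0705,.06,"w2.npz")
P,m,im=wr(.08,.1,.5585,.0705,.06)
E
```

```text
[0.55929795 0.07006643 0.25962288] [0.12341223 0.13798842 0.28717753 1.72414865 0.0024014  0.43701849] 7.6167 [ 1.56163380e-01  9.87728315e-01  5.78173924e-04 -2.33247747e-03]
570 ((559.0256958007812, 70.87689208984375), (10.958233833312988, 63.635318756103516), 73.40206146240234) 0.09129230875843157
576 ((559.2872924804688, 70.78076171875), (10.962875366210938, 64.49559783935547), 73.46044158935547) 0.09130168341179554
```

The case stands free at (0.559, 0.071). It measures 11.0 mm thick, so slot 1 (8 mm) can't take it and slot 2 can. Now I'll regrasp it by the broad faces.

Request:
jog_arm --motion '[{"tx": 0, "ty": 0.5, "tz": 40, "ax": 0, "ay": 0, "az": 0, "jaw": 0}, {"tx": 0, "ty": 0.5, "tz": 80, "ax": 0, "ay": 0, "az": 0, "jaw": 0}, {"tx": 0, "ty": 0.5, "tz": 120, "ax": 0, "ay": 0, "az": 0, "jaw": 0}, {"tx": 0, "ty": 0.5, "tz": 150, "ax": 0, "ay": 0, "az": 0, "jaw": 0}, {"tx": 0, "ty": 0.5, "tz": 175, "ax": 0, "ay": 0, "az": 0, "jaw": 0}, {"tx": 0, "ty": 0.5, "tz": 195, "ax": 0, "ay": 0, "az": 0, "jaw": 0}, {"tx": 0, "ty": 0.5, "tz": 207, "ax": 0, "ay": 0, "az": 0, "jaw": 0.2}, {"tx": 0, "ty": 0.5, "tz": 207, "ax": 0, "ay": 0, "az": 0, "jaw": 0.4}, {"tx": 0, "ty": 0.5, "tz": 207, "ax": 0, "ay": 0, "az": 0, "jaw": 0.6}, {"tx": 0, "ty": 0.5, "tz": 207, "ax": 0, "ay": 0, "az": 0, "jaw": 0.75}, {"tx": 0, "ty": 0.5, "tz": 207, "ax": 0, "ay": 0, "az": 0, "jaw": 0.8}, {"tx": 0, "ty": 0.5, "tz": 207, "ax": 0, "ay": 0, "az": 0, "jaw": 0.85}, {"tx": 0, "ty": 0.5, "tz": 207, "ax": 0, "ay": 0, "az": 0, "jaw": 1}, {"tx": 0, "ty": 0.5, "tz": 207, "ax": 0, "ay": 0, "az": 0, "jaw": 1}, {"tx": 0, "ty": 0.5, "tz": 207, "ax": 0, "ay": 0, "az": 0, "jaw": 1}, {"tx": 0, "ty": 0.5, "tz": 207, "ax": 0, "ay": 0, "az": 0, "jaw": 1}]'

```text
t: 9.05
tcp_pos: [0.5593, 0.071, 0.0533]
orientation: [0.157, 0.988, 0.001, -0.001]
wrist_force: [0.1, -1.2, 6.6]
finger_gap: 0.124
grip_force: 59.2
```

Request:
jog_arm --motion '[{"tx": 0, "ty": 0, "tz": -10, "ax": 0, "ay": 0, "az": 0, "jaw": 1}, {"tx": 0, "ty": 0, "tz": -30, "ax": 0, "ay": 0, "az": 0, "jaw": 1}, {"tx": 0, "ty": 0, "tz": -60, "ax": 0, "ay": 0, "az": 0, "jaw": 1}, {"tx": 0, "ty": 0, "tz": -95, "ax": 0, "ay": 0, "az": 0, "jaw": 1}, {"tx": 0, "ty": 0, "tz": -130, "ax": 0, "ay": 0, "az": 0, "jaw": 1}, {"tx": 0, "ty": 0, "tz": -155, "ax": 0, "ay": 0, "az": 0, "jaw": 1}, {"tx": 0, "ty": 0, "tz": -157, "ax": 0, "ay": 0, "az": 0, "jaw": 1}]'

```text
t: 9.63
tcp_pos: [0.5606, 0.0708, 0.2151]
orientation: [0.157, 0.988, 0.002, 0.001]
wrist_force: [0.6, 0.7, -1.4]
finger_gap: 0.124
grip_force: 58.5
```

```bash
python3 - <<'E'
from h import *
s=env.get_state(); print(s["finger_gap"],s["grip_force"],s["tcp_pos"])
go(.609,.242,.22,72)
E
```

```text
0.12422134630150933 58.485737442970276 [0.56058305 0.07082271 0.21514132]
shift mm [  6.9 177.8  -4.3] rot [ 0.003  0.001 -0.001] q6 now 0.44 turn deg 0.0
```

Request:
jog_arm --motion '[{"tx": 1, "ty": 35, "tz": -4, "ax": 0, "ay": 0, "az": 0, "jaw": 1}, {"tx": 3, "ty": 70, "tz": -4, "ax": 0, "ay": 0, "az": 0, "jaw": 1}, {"tx": 5, "ty": 105, "tz": -4, "ax": 0, "ay": 0, "az": 0, "jaw": 1}, {"tx": 7, "ty": 140, "tz": -4, "ax": 0, "ay": 0, "az": 0, "jaw": 1}, {"tx": 7, "ty": 165, "tz": -4, "ax": 0, "ay": 0, "az": 0, "jaw": 1}, {"tx": 7, "ty": 178, "tz": -4, "ax": 0, "ay": 0, "az": 0, "jaw": 1}, {"tx": 7, "ty": 178, "tz": -4, "ax": 0, "ay": 0, "az": 0, "jaw": 1}, {"tx": 7, "ty": 178, "tz": -4, "ax": 0, "ay": 0, "az": 0, "jaw": 1}, {"tx": 7, "ty": 178, "tz": -4, "ax": 0, "ay": 0, "az": 0, "jaw": 1}]'

```text
t: 10.38
tcp_pos: [0.6075, 0.2414, 0.2126]
orientation: [0.157, 0.988, 0.0, -0.003]
wrist_force: [0.2, -0.6, -1.0]
finger_gap: 0.119
grip_force: 58.8
```

```bash
python3 - <<'E'
from h import *
s=env.get_state(); print(s["tcp_pos"],s["t"],s["orientation"])
P,m,im=wr(.047,.059,.533,.2675,.12,"w3.npz")
d=np.load("w3.npz")["d"]; q=(d>0)&(np.hypot(P[...,0]-.533,P[...,1]-.2675)<.12)
r=q&(P[...,2]>.094)&(P[...,2]<.106); print("rails",r.sum(),cv2.minAreaRect((P[r][:,:2]*1000).astype(np.float32)))
for yaw in(-18,-17.5,-17,-18.5):
    a=np.radians(yaw); e=(P[...,:2]-[.533,.2675])*1000
    rx=e[...,0]*np.cos(a)+e[...,1]*np.sin(a); ry=-e[...,0]*np.sin(a)+e[...,1]*np.cos(a)
    k=m&(abs(rx)<28); k2=q&(abs(P[...,2]-.053)<.004)
    h,b=np.histogram(ry[k],bins=np.arange(-100,100,2)); print(yaw,[(int(x),int(n)) for x,n in zip(b,h) if n>3])
b=(255*(im/255.)**.6).astype(np.uint8); cv2.imwrite("pics/w3.png",b[...,::-1])
E
```

```text
[0.60746828 0.24143787 0.21261945] 10.3833 [ 1.56873737e-01  9.87614211e-01  1.61138580e-04 -2.96210526e-03]
8122 ((531.3283081054688, 268.49462890625), (182.85409545898438, 81.42979431152344), 72.42105102539062) 0.054170318303462694
rails 5820 ((532.1158447265625, 268.0470275878906), (182.12034606933594, 92.17620849609375), 71.8772964477539)
-18 [(-92, 38), (-90, 121), (-88, 123), (-86, 113), (-84, 124), (-82, 120), (-80, 192), (-44, 38), (-42, 117), (-40, 124), (-38, 121), (-36, 119), (-34, 120), (-32, 123), (-2, 59), (0, 129), (2, 132), (4, 121), (6, 122), (8, 122), (10, 27), (32, 136), (34, 119), (36, 126), (38, 115), (40, 118), (42, 124), (44, 20), (58, 123), (60, 117), (62, 120), (64, 115), (66, 121), (68, 119), (70, 78), (78, 149), (80, 119), (82, 118), (84, 122), (86, 116), (88, 122), (90, 83)]
-17.5 [(-92, 35), (-90, 119), (-88, 124), (-86, 109), (-84, 126), (-82, 118), (-80, 187), (-44, 36), (-42, 118), (-40, 119), (-38, 121), (-36, 114), (-34, 119), (-32, 128), (-2, 78), (0, 120), (2, 116), (4, 115), (6, 130), (8, 130), (10, 21), (32, 135), (34, 119), (36, 119), (38, 119),
[... 424 characters left out ...]
, (32, 142), (34, 119), (36, 119), (38, 118), (40, 125), (42, 123), (44, 23), (58, 117), (60, 120), (62, 116), (64, 116), (66, 121), (68, 116), (70, 86), (78, 148), (80, 125), (82, 120), (84, 119), (86, 123), (88, 127), (90, 79)]
-18.5 [(-92, 37), (-90, 119), (-88, 124), (-86, 115), (-84, 128), (-82, 117), (-80, 189), (-44, 38), (-42, 119), (-40, 120), (-38, 115), (-36, 125), (-34, 118), (-32, 119), (-2, 81), (0, 123), (2, 120), (4, 120), (6, 122), (8, 122), (10, 28), (32, 140), (34, 119), (36, 121), (38, 121), (40, 118), (42, 123), (44, 21), (58, 117), (60, 120), (62, 119), (64, 115), (66, 123), (68, 119), (70, 81), (78, 150), (80, 119), (82, 120), (84, 118), (86, 122), (88, 120), (90, 80)]
```

View pics/w3.png

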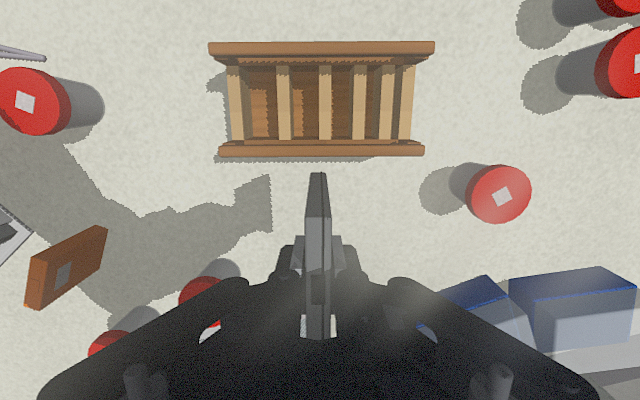

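The wrist view shows the rack at (322,98), held case at (318,250). Slot 2 lies between the walls at (360,100) and (385,100). Its centre works out to (0.548, 0.317), rack yaw −18.1°.

```bash
python3 - <<'E'
from h import *
go(.5481,.3171,.18,71.9)
E
```

```text
shift mm [79.9 53.8 33.3] rot [-0.    -0.006  0.   ] q6 now 0.69 turn deg -0.0
```

Request:
jog_arm --motion '[{"tx": 27, "ty": 18, "tz": 0, "ax": 0, "ay": 0, "az": 0, "jaw": 1}, {"tx": 54, "ty": 36, "tz": 0, "ax": 0, "ay": 0, "az": 0, "jaw": 1}, {"tx": 75, "ty": 50, "tz": 0, "ax": 0, "ay": -0.006, "az": 0, "jaw": 1}, {"tx": 80, "ty": 54, "tz": 10, "ax": 0, "ay": -0.006, "az": 0, "jaw": 1}, {"tx": 80, "ty": 54, "tz": 28, "ax": 0, "ay": -0.006, "az": 0, "jaw": 1}, {"tx": 80, "ty": 54, "tz": 33, "ax": 0, "ay": -0.006, "az": 0, "jaw": 1}, {"tx": 80, "ty": 54, "tz": 33, "ax": 0, "ay": -0.006, "az": 0, "jaw": 1}, {"tx": 80, "ty": 54, "tz": 33, "ax": 0, "ay": -0.006, "az": 0, "jaw": 1}, {"tx": 80, "ty": 54, "tz": 33, "ax": 0, "ay": -0.006, "az": 0, "jaw": 1}]'

```text
t: 11.18
tcp_pos: [0.5488, 0.3176, 0.1815]
orientation: [0.157, 0.988, 0.0, 0.001]
wrist_force: [0.5, -0.5, -0.9]
finger_gap: 0.118
grip_force: 58.8
```

```bash
python3 - <<'E'
from h import *
print(env.get_state()["tcp_pos"]); go(.5481,.3171,.125,71.9)
E
```

```text
[0.54875193 0.31764026 0.18147593]
shift mm [ 0.5 -0.8 56.5] rot [0.001 0.001 0.   ] q6 now 0.84 turn deg -0.0
```

Request:
jog_arm --motion '[{"tx": 0.5, "ty": -0.8, "tz": 15, "ax": 0, "ay": 0, "az": 0, "jaw": 1}, {"tx": 0.5, "ty": -0.8, "tz": 32, "ax": 0, "ay": 0, "az": 0, "jaw": 1}, {"tx": 0.5, "ty": -0.8, "tz": 50, "ax": 0, "ay": 0, "az": 0, "jaw": 1}, {"tx": 0.5, "ty": -0.8, "tz": 62, "ax": 0, "ay": 0, "az": 0, "jaw": 1}, {"tx": 0.5, "ty": -0.8, "tz": 68, "ax": 0, "ay": 0, "az": 0, "jaw": 1}, {"tx": 0.5, "ty": -0.8, "tz": 68, "ax": 0, "ay": 0, "az": 0, "jaw": 1}, {"tx": 0.5, "ty": -0.8, "tz": 68, "ax": 0, "ay": 0, "az": 0, "jaw": 1}]'

```text
t: 11.77
tcp_pos: [0.5479, 0.3176, 0.1131]
orientation: [0.157, 0.988, 0.0, 0.001]
wrist_force: [0.2, -0.5, -0.5]
finger_gap: 0.12
grip_force: 59.0
```

```bash
python3 - <<'E'
from h import *
print(env.get_state()["tcp_pos"]); go(.5481,.3171,.09,71.9)
E
```

```text
[0.5478603  0.31762437 0.11313466]
shift mm [-0.4 -0.4 23.1] rot [0.001 0.001 0.001] q6 now 0.84 turn deg -0.1
```

Now a gentle descent past the wall tops, watching the force.

Request:
jog_arm --motion '[{"tx": -0.4, "ty": -0.4, "tz": 2, "ax": 0, "ay": 0, "az": 0, "jaw": 1}, {"tx": -0.4, "ty": -0.4, "tz": 4, "ax": 0, "ay": 0, "az": 0, "jaw": 1}, {"tx": -0.4, "ty": -0.4, "tz": 5.5, "ax": 0, "ay": 0, "az": 0, "jaw": 1}, {"tx": -0.4, "ty": -0.4, "tz": 7, "ax": 0, "ay": 0, "az": 0, "jaw": 1}, {"tx": -0.4, "ty": -0.4, "tz": 8.5, "ax": 0, "ay": 0, "az": 0, "jaw": 1}, {"tx": -0.4, "ty": -0.4, "tz": 10, "ax": 0, "ay": 0, "az": 0, "jaw": 1}, {"tx": -0.4, "ty": -0.4, "tz": 11, "ax": 0, "ay": 0, "az": 0, "jaw": 1}, {"tx": -0.4, "ty": -0.4, "tz": 11, "ax": 0, "ay": 0, "az": 0, "jaw": 1}]'

```text
t: 12.43
tcp_pos: [0.5477, 0.3171, 0.101]
orientation: [0.157, 0.988, -0.0, 0.0]
wrist_force: [0.5, -0.1, -1.4]
finger_gap: 0.117
grip_force: 59.0
```

It entered with no contact force. I'll lower it further.

Request:
jog_arm --motion '[{"tx": 0, "ty": 0, "tz": 3, "ax": 0, "ay": 0, "az": 0, "jaw": 1}, {"tx": 0, "ty": 0, "tz": 7, "ax": 0, "ay": 0, "az": 0, "jaw": 1}, {"tx": 0, "ty": 0, "tz": 11, "ax": 0, "ay": 0, "az": 0, "jaw": 1}, {"tx": 0, "ty": 0, "tz": 15, "ax": 0, "ay": 0, "az": 0, "jaw": 1}, {"tx": 0, "ty": 0, "tz": 19, "ax": 0, "ay": 0, "az": 0, "jaw": 1}, {"tx": 0, "ty": 0, "tz": 23, "ax": 0, "ay": 0, "az": 0, "jaw": 1}, {"tx": 0, "ty": 0, "tz": 27, "ax": 0, "ay": 0, "az": 0, "jaw": 1}, {"tx": 0, "ty": 0, "tz": 31, "ax": 0, "ay": 0, "az": 0, "jaw": 1}, {"tx": 0, "ty": 0, "tz": 34, "ax": 0, "ay": 0, "az": 0, "jaw": 1}, {"tx": 0, "ty": 0, "tz": 35, "ax": 0, "ay": 0, "az": 0, "jaw": 1}, {"tx": 0, "ty": 0, "tz": 35, "ax": 0, "ay": 0, "az": 0, "jaw": 1}]'

```text
t: 13.35
tcp_pos: [0.5477, 0.317, 0.066]
orientation: [0.157, 0.988, -0.0, 0.0]
wrist_force: [-0.6, 0.7, -1.9]
finger_gap: 0.125
grip_force: 59.0
```

Request:
jog_arm --motion '[{"tx": 0, "ty": 0, "tz": 1.5, "ax": 0, "ay": 0, "az": 0, "jaw": 1}, {"tx": 0, "ty": 0, "tz": 3, "ax": 0, "ay": 0, "az": 0, "jaw": 1}, {"tx": 0, "ty": 0, "tz": 4, "ax": 0, "ay": 0, "az": 0, "jaw": 1}, {"tx": 0, "ty": 0, "tz": 4.7, "ax": 0, "ay": 0, "az": 0, "jaw": 1}, {"tx": 0, "ty": 0, "tz": 5.2, "ax": 0, "ay": 0, "az": 0, "jaw": 1}, {"tx": 0, "ty": 0, "tz": 5.2, "ax": 0, "ay": 0, "az": 0, "jaw": 1}]'

```text
t: 13.85
tcp_pos: [0.5479, 0.3171, 0.0614]
orientation: [0.157, 0.988, 0.0, 0.0]
wrist_force: [-0.4, 0.3, -1.1]
finger_gap: 0.121
grip_force: 59.3
```

Request:
jog_arm --motion '[{"tx": 0, "ty": 0, "tz": 0.6, "ax": 0, "ay": 0, "az": 0, "jaw": 1}, {"tx": 0, "ty": 0, "tz": 1.2, "ax": 0, "ay": 0, "az": 0, "jaw": 1}, {"tx": 0, "ty": 0, "tz": 1.2, "ax": 0, "ay": 0, "az": 0, "jaw": 1}]'

```text
t: 14.1
tcp_pos: [0.5481, 0.3172, 0.0613]
orientation: [0.157, 0.988, 0.0, 0.001]
wrist_force: [-1.8, -2.0, 8.8]
finger_gap: 0.12
grip_force: 60.4
```

The case is on the floor: 8.8 N, underside at 8.0 mm. I'll release and retreat straight up.

Request:
jog_arm --motion '[{"tx": 0, "ty": 0, "tz": 0, "ax": 0, "ay": 0, "az": 0, "jaw": 0.85}, {"tx": 0, "ty": 0, "tz": 0, "ax": 0, "ay": 0, "az": 0, "jaw": 0.75}, {"tx": 0, "ty": 0, "tz": 0, "ax": 0, "ay": 0, "az": 0, "jaw": 0.5}, {"tx": 0, "ty": 0, "tz": 0, "ax": 0, "ay": 0, "az": 0, "jaw": 0.4}, {"tx": 0, "ty": 0, "tz": 0, "ax": 0, "ay": 0, "az": 0, "jaw": 0.4}, {"tx": 0, "ty": 0, "tz": -10, "ax": 0, "ay": 0, "az": 0, "jaw": 0.4}, {"tx": 0, "ty": 0, "tz": -30, "ax": 0, "ay": 0, "az": 0, "jaw": 0.4}, {"tx": 0, "ty": 0, "tz": -55, "ax": 0, "ay": 0, "az": 0, "jaw": 0.4}, {"tx": 0, "ty": 0, "tz": -90, "ax": 0, "ay": 0, "az": 0, "jaw": 0.4}, {"tx": -30, "ty": 0, "tz": -130, "ax": 0, "ay": 0, "az": 0, "jaw": 0.4}, {"tx": -60, "ty": 0, "tz": -150, "ax": 0, "ay": 0, "az": 0, "jaw": 0.4}, {"tx": -70, "ty": 0, "tz": -160, "ax": 0, "ay": 0, "az": 0, "jaw": 0.4}, {"tx": -70, "ty": 0, "tz": -160, "ax": 0, "ay": 0, "az": 0, "jaw": 0.4}]'

```text
t: 15.18
tcp_pos: [0.6171, 0.2946, 0.2235]
orientation: [0.158, 0.987, 0.001, 0.003]
wrist_force: [0.5, 0.5, -0.4]
finger_gap: 0.604
grip_force: 0.0
```

```bash
python3 - <<'E'
from h import *
P,m,im=wr(.09,.106,.5481,.3171,.033)
a=cv2.resize((255*(im/255.)**.6).astype(np.uint8)[20:220,180:480],None,fx=2,fy=2); cv2.imwrite("pics/w4.png",a[...,::-1])
im,d,K,R,t=cam("top"); P=cloud(d,K,R,t); v,u=np.mgrid[:400,:640]
m=(u>360)&(u<440)&(v>175)&(v<240)&(P[...,2]>.088); print("carrier",m.sum(),cv2.minAreaRect((P[m][:,:2]*1000).astype(np.float32)))
hsv=cv2.cvtColor(im,cv2.COLOR_RGB2HSV); red=((hsv[...,0]<6)|(hsv[...,0]>174))&(hsv[...,1]>150)&(hsv[...,2]>80)
n,l,st,c=cv2.connectedComponentsWithStats(red.astype(np.uint8))
print([c[i].round().tolist() for i in range(1,n) if st[i,4]>150 and c[i,0]>100])
E
```

```text
969 ((548.1452026367188, 316.4990539550781), (10.998347282409668, 64.06761932373047), 72.10294342041016) 0.09920147237164152
carrier 656 ((523.35498046875, -130.43145751953125), (69.46427917480469, 274.5871276855469), 17.36546516418457)
[[339.0, 133.0], [473.0, 163.0]]
```

View pics/w4.png

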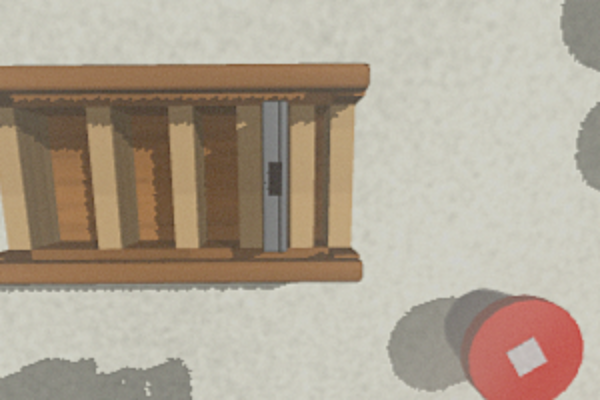

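The picture shows the grey case at (275,175) standing upright in slot 2, between the second and third walls from the +y end. Its top is at 99 mm and centred on the slot, so it is fully home. The arm is clear of everything, so I'm handing in.

```bash
python3 -c "
from workcell import env; print(env.close_job())"
```

```text
the job is handed in; nothing more can be done
None
```

The middle-bay case (about 11 mm thick) stands fully home in slot 2, the 15 mm one; slot 1 was ruled out by measured thickness, not tried. The job was handed in at about 15 s with no verdict returned; the arm blocked my final top-view check of the other two cases and some cups, but no step was aimed at or seen touching them.

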